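# Index the specimen carriage to the camera microscope

### The arm

A 7-joint arm with a two-finger parallel gripper is mounted at the origin on the work surface. World frame = base frame: x ahead of the robot, y to its left, z up, the work surface at z = 0. Lengths are in mm, angles in rad, forces in N, time in s.
With the tool pointing down it reaches from about 425 to 950 mm from the base axis. Payload 4.7 kg.
Tool frame: the origin (TCP) lies midway between the tips of the shut fingers; the grasp point (between the pads) lies 19 mm behind it; z points along the fingers, y is the line along which they close (so a half turn about z gives the same grasp; the last joint's range is limited). The gripper opens to 85 mm and grips with 20 to 120 N. Pads are 22 mm wide; open, the fingers measure 114 mm over their backs; the gripper's body (76 mm by 85 mm) begins 54 mm behind the grasp point. The pads swing forward as they close: fully open they stand 13 mm farther back than shut.
Start: joints at [-1.345, 0.469, -0.049, 1.532, 0.024, 1.141, -0.082], TCP at [170.093, 653.236, 231.335] pointing down, gripper open.
Joint ranges: [-2.59, 2.59], [-0.33, 1.99], [-1.39, 1.29], [0.1, 2.45], [-1.04, 4.18], [0.21, 1.99], [-2.66, 2.66]. Speed limits (rad/s): [2.57, 2.57, 3.14, 3.14, 3.14, 3.14, 3.14].

### API

Orientations are given as a rotation vector (axis times angle).
In Python, from bench import arm, vision, spot_in, landmark_of gives the robot as it stands.
- The arm moves only by the tool servo_tool, never from a script. Its argument "motion" is one flat list of numbers, 7 for each row, row after row: the turn, a rotation vector about the world's x, y, z as a fraction of full scale, then the shift along the world's x, y, z as a fraction of full scale, then the gripper command: -1 is shut, 1 is fully open, values between are in proportion. In form: [ax, ay, az, tx, ty, tz, grip, ax, ay, az, tx, ty, tz, grip, ...]. A call has 1 to 10 rows; each row is the pose to reach, as a shift and turn from the pose commanded when the call began; what a row does not reach only later rows make up. Full scale, the value 1, is 0.5 m for a shift and 2 rad for a turn. A row lasts 1/12 s, in which the tool goes at most 41.7 mm and 7.16 degrees, less where a joint would pass 70% of its speed; a pose out of reach is approached as far as the arm can. A call with a number of a shift or a turn outside -1 to 1 is refused whole. A call with a gripper value outside its range is refused whole. The fingers move at their own pace and stop on an object; "newtons" is the grip in N (left out, the last holds). Time passes only in rows, so rows that repeat a pose let the fingers close. It gives the time, the measured TCP pose, the force, the opening and the grip force at its end, in the units of the state.
- arm.observe(): the state, without advancing time (a new reading comes with each control period).
- vision.camera(name): name is "scene" or "side" or "wrist"; returns the picture (400x640x3 uint8, red, green, blue); there is no depth.
- vision.camera_params(name): a dict with "fx", "fy", "cx", "cy" (pixels), "eye" and "rotation" of the camera in the world; the wrist camera has in their place "mount" (4x4, takes a point from camera to tool coordinates, whose origin is the TCP and whose axes are the flange's). Camera axes: x right, y down, z forward; pixel columns grow to the right and rows downward; lengths in mm; the calibration is good to about 2 mm. A picture is of the moment at which its call begins: read the wrist's pose just before it. camera_params takes no time and is no camera call.
- arm.job_done(): hands the job in; it is judged then, once.
Trained networks look in the newest picture that a camera, given by its name, has taken for a name from the list of things; names that differ only in an ending like _2 or _b are one class to them, and where a whole thing is asked for, a point or a joint stands for the part that bears it (a point fixed in the world has none). Each returns a list of dicts, best first, with "score" (0 to 1); they miss things now and then, are a little off and sometimes report something else, mostly with a low value. They report only what shows in the picture. A call takes as long as a camera call. They do not tell look-alikes from the thing itself.
- spot_in(camera, query): "bbox" ([left, top, right, bottom] in pixels, round what is visible of it).
- landmark_of(camera, query): "position" ([column, row] in pixels: a listed point, or the origin of a listed thing).
The state is a dict: "time_s": time; "qpos": joint angles; "qd": joint speeds; "effort": joint torques, N m; "tool_pos": TCP position; "eef_rot": TCP orientation; "force": force on the tool from outside, world axes, zero at the start; "wrist_torque": the same for the moment, N m; "opening": finger opening in mm; "grip_force": force on a finger pad.
Only numpy, scipy, OpenCV 4.12 (cv2) and the standard library are available. Lean on these libraries where they do the work, as an engineer would, in place of code of your own. Each camera call takes 0.05 s, during which the arm holds its last target. There are 200 camera calls.

### The job

The specimen carriage of the inspection rig is locked at the middle of its rail by a spring plunger. Pull the plunger knob out, slide the carriage to the neighbouring hole under the camera microscope (the boxy head with the stepped lens, not the ring lamp), let the plunger snap fully home there and let go. Keep the petri dish in its seat on the carriage, do not bump the two heads, and leave everything else where it is.

Things in the scene. Friction and masses are not known exactly. Their poses are not given: they have to be found in the camera images.
- knob (a point): Centre of the black plunger knob, a cylinder 26 mm across, 27 mm long, at the carriage's robot-side edge. Attitude: the rig's frame, y along the rail, z up, -x to the robot. The knob's axis leans 28 deg from vertical; pull-out direction (-0.469, 0, 0.883) in that frame. Below it, on the same axis, a steel sleeve 22 mm across. The heads block a vertical gripper; one in line with the axis has room.
- plunger (a joint): How far the knob is pulled out, m: 0 home in a hole, 0.007 to 0.009 with the pin (10 mm thick, flat tip, edges rounded 3 mm) resting on the index bar between holes, 0.015 at its stop. The spring draws it home with 6 N at 0, 10.5 N at 0.009, 12.5 N at 0.013. With the knob free to move along its axis, the pin rides on the bar, drops by itself over a hole and locks the carriage.
- carriage (a joint): Carriage along the rail, m: about 0 at the start (middle hole), positive to the rig's +y, stops at +-0.095. Holes are 12.8 mm wide (1.4 mm play each side): the middle one at 0 and one on either side in a clamped dark block set by hand, anywhere from 0.058 to 0.082 from the middle, to be found by feel. Else the bar is unbroken. The carriage slides with up to 5 N.
- seat (a point): Centre of the dish seat on the carriage's top face (95 x 84 mm, 122 mm above the table). The centre of the seated knob lies 94 mm from it towards the rig's -x and 23 mm higher. Lips 4 mm high hold the dish.
- dish_mid (a point): Centre of the closed petri dish (62 mm diameter, 15 mm high, 40 g), loose in its seat on the carriage with about 3 mm of play.
- zoom_head: Camera microscope: white box 94 x 66 x 105 mm with a stepped black and steel lens under it, fixed on a column behind the rail. Origin at table height on the lens axis, axes as the rig's, 70 mm from the middle station to the rig's +y or -y. The box's underside is 230 mm above the table, its front face 66 mm towards the robot from the lens axis; focus knobs reach 45 mm to either side.
- lens (a point): Middle of the lens's lower face, 180 mm above the table; axes as the rig's.
- ring_lamp: Ring lamp: a flat white ring, 112 mm outside and 72 mm inside diameter, its underside 210 mm above the table, 22 mm thick, on a like column. Fixed. Origin at table height on the ring's axis, over the other station.
- dish_stack: Bystander: stack of three petri dishes (62 mm diameter, 45 mm high) on one end of the rig's granite base (72 mm high), near rig y = -186 mm. Origin under its centre.
- oil_jar: Bystander: small glass jar (32 mm diameter, 55 mm high) on the other end of the base, near rig y = +187 mm. Origin under its centre.
- wrench: Bystander: steel wrench, 130 mm long, lying on the table in front of the rig. Origin under its middle, x along it.
- bottle: Bystander: bottle (64 mm diameter, 160 mm high) at the left. Origin under its centre.
- beaker: Bystander: glass beaker (70 mm diameter, 90 mm high) at the right. Origin under its centre.
Things that resemble listed ones, but are neither listed nor needed, are in the scene too. What is shaped like the part that bears dish_mid but blue or turquoise is not meant.

How it is judged:
By the outcome, as a careful person would: the job done as asked, in the order asked, and still so for the second after the job is handed in, with the robot touching nothing.
It also fails if it takes over 40 s, if anything falls off the work surface, if the arm or the gripper's body presses on something with over 40 N, if the wrist force passes 120 N, or if a joint passes its speed limit or range.

## Working session

There is one attempt and no reset: what is moved stays moved. The work goes in short steps, Python scripts to look and compute and a tool call to move; the robot and the scene stay as the last step left them, time stands still between calls to the robot, and variables do not carry over. Pictures are saved under pics/ and viewed, at most 10 in all, crops included, and the job is handed in when it is done.

Besides the shell and the picture viewer there is one more tool, called after "Emit:" as name(argument=value, ...) on one line, values as JSON. servo_tool: Moves the arm, as the interface text tells. Shift numbers are shares of 0.5 m and turn numbers shares of 2 rad, none past 1 either way. Its arguments: {"type":"object","properties":{"motion":{"type":"array"},"newtons":{"type":"number"}},"required":["motion"]}

```bash
mkdir -p pics; ls; python3 - <<'E'
from bench import arm, vision, spot_in, landmark_of
import cv2,json
s=arm.observe(); print(s['time_s'],s['tool_pos'],s['eef_rot'],s['force'],s['opening'])
for c in ['scene','side']:
    im=vision.camera(c); cv2.imwrite(f'pics/{c}0.png',im[:,:,::-1]); p=vision.camera_params(c); print(c,p)
    for q in ['knob','seat','dish_mid','lens','zoom_head','ring_lamp','dish_stack','oil_jar']:
        print(q,[(round(d['score'],2),[round(float(v)) for v in d['position']]) for d in landmark_of(c,q)][:3])
print(vision.camera_params('wrist'))
E
```

```text
pics
0.0 [169.96298828 652.61803282 230.24742703] [-0.39908412 -3.1159606   0.00316907] [ 1.06759493 -0.53124967 -0.47702678] 85.23571339961416
scene {'fx': 396.73170697244046, 'fy': 396.73170697244046, 'cx': 319.7090737097797, 'cy': 199.65866195681747, 'eye': array([1484.76227284,  481.39657393,  734.45332885]), 'rotation': array([-1.2234582 , -2.05356186,  1.14917469])}
knob []
seat [(0.72, [306, 197])]
dish_mid [(0.8, [306, 193]), (0.78, [260, 268]), (0.29, [316, 176])]
lens [(0.87, [331, 183]), (0.73, [369, 211])]
zoom_head [(0.81, [328, 237])]
ring_lamp [(0.88, [289, 226])]
dish_stack [(0.73, [248, 212]), (0.68, [317, 175])]
oil_jar [(0.6, [370, 210])]
side {'fx': 445.1777424242366, 'fy': 445.1777424242366, 'cx': 319.739433669431, 'cy': 196.4005005245886, 'eye': array([ 530.70489713, -755.39468144, 1251.36143608]), 'rotation': array([-2.53223366,  0.19066453, -0.07913958])}
knob [(0.58, [281, 218])]
seat [(0.55, [313, 215])]
dish_mid [(0.83, [263, 271]), (0.79, [381, 225]), (0.78, [277, 292])]
lens [(0.82, [301, 185])]
zoom_head []
ring_lamp []
dish_stack [(0.79, [346, 266])]
oil_jar [(0.42, [277, 181])]
{'fx': 356.3718605895423, 'fy': 356.3718605895423, 'cx': 316.43308595622614, 'cy': 198.7957570998626, 'mount': array([[-6.46426955e-04, -9.55162752e-01, -2.96080562e-01,
         7.52942069e+01],
       [ 9.99999785e-01, -5.83849543e-04, -2.99768006e-04,
         3.92480655e-01],
       [ 1.13460733e-04, -2.96080692e-01,  9.55162924e-01,
        -1.42165900e+02],
       [ 0.00000000e+00,  0.00000000e+00,  0.00000000e+00,
         1.00000000e+00]])}
```

View pics/scene0.png

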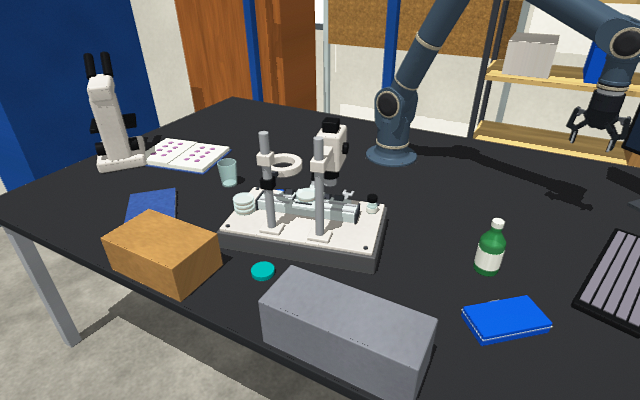

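View pics/side0.png

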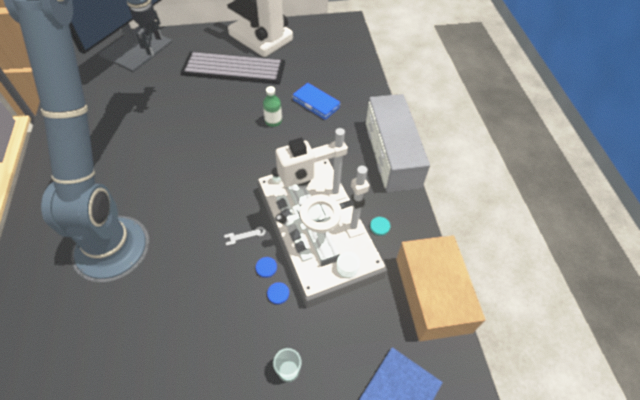

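The scene view shows the camera microscope at (332,145), the ring lamp at (287,160) and the dish stack at (243,203). The side view shows the microscope at (297,160), the ring at (320,212), the stack at (347,264) and the wrench at (245,236). The rig's +y side therefore holds the microscope. Knob candidates in the side view are the dark spots at (281,216) and (297,245). The blue dishes at (266,267) and (278,292) and the turquoise one at (380,226) are decoys.

```bash
cat > h.py <<'E'
import numpy as np, cv2
from scipy.spatial.transform import Rotation as R
from bench import arm, vision, spot_in, landmark_of
def cam(c,s=None):
    p=vision.camera_params(c)
    if c=='wrist':
        T=R.from_rotvec(s['eef_rot']).as_matrix(); M=p['mount']
        return p,np.array(s['tool_pos'])+T@M[:3,3],T@M[:3,:3]
    return p,np.array(p['eye']),R.from_rotvec(p['rotation']).as_matrix()
def ray(C,uv):
    p,e,Rm=C; d=Rm@np.array([(uv[0]-p['cx'])/p['fx'],(uv[1]-p['cy'])/p['fy'],1]); return e,d/np.linalg.norm(d)
def atz(C,uv,z):
    e,d=ray(C,uv); return e+d*(z-e[2])/d[2]
def proj(C,X):
    p,e,Rm=C; q=Rm.T@(np.array(X)-e); return np.round([p['cx']+p['fx']*q[0]/q[2],p['cy']+p['fy']*q[1]/q[2]],1)
def tri(obs):
    A=0;b=0
    for C,uv in obs:
        e,d=ray(C,uv); P=np.eye(3)-np.outer(d,d); A=A+P; b=b+P@e
    return np.linalg.solve(A,b)
E
python3 - <<'E'
from h import *
S,D=cam('scene'),cam('side')
print('seat',atz(S,(306,197),122),atz(D,(313,215),122),tri([(S,(306,197)),(D,(313,215))]))
print('lens',tri([(S,(331,183)),(D,(301,185))]),atz(S,(331,183),180),atz(D,(301,185),180))
print('zoom0',atz(S,(328,237),0),'ring0',atz(S,(289,226),0))
print('stack0',atz(S,(248,212),72),atz(D,(346,266),72),'jar',atz(S,(370,210),72),atz(D,(277,181),72))
print('knob',atz(D,(281,218),145))
im=cv2.imread('pics/side0.png')[130:310,220:420]; cv2.imwrite('pics/sidec.png',cv2.resize(im,None,fx=3.3,fy=3.3,interpolation=cv2.INTER_CUBIC))
E
```

```text
seat [633.96780883 -41.57657961 122.        ] [636.26414143 -51.8793636  122.        ] [633.9654595  -46.04340942 118.54496104]
lens [610.2037725   27.20337496 174.51079863] [616.40486658  32.22352521 180.        ] [610.87583762  21.42170183 180.        ]
zoom0 [633.60905217  31.43898916   0.        ] ring0 [ 640.79819078 -104.36432057    0.        ]
stack0 [ 720.4289913 -195.5141837   72.       ] [ 710.37432585 -207.93844719   72.        ] jar [539.32909951 125.19077117  72.        ] [542.94310871 127.23727214  72.        ]
knob [540.24805057 -62.87158266 145.        ]
```

View pics/sidec.png

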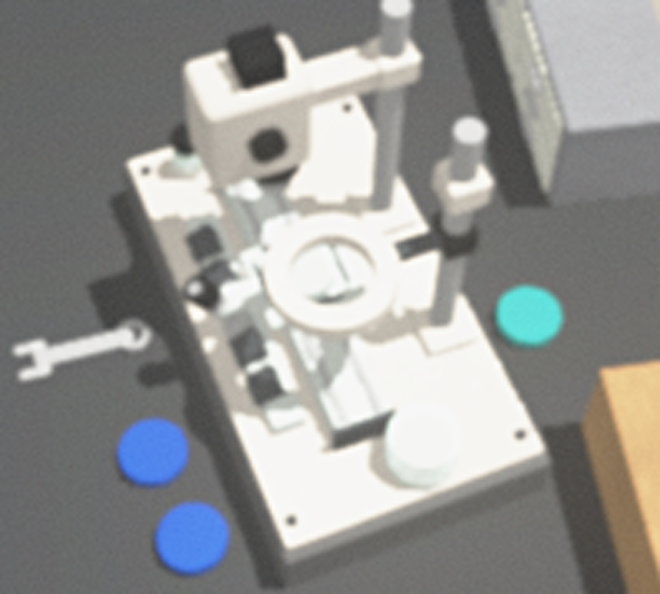

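```bash
python3 - <<'E'
from h import *
S,D=cam('scene'),cam('side')
for n,uv in dict(fl=(128,160),fr=(284,548),br=(547,448)).items():
    print(n,atz(D,(220+uv[0]/3.3,130+uv[1]/3.3),72).round())
print('knob',atz(D,(282,218),145).round(), 'wrench', atz(D,(230,239),0).round(),atz(D,(263,232),0).round())
k=atz(D,(282,218),145)
for q in ['dish_stack','oil_jar','beaker','bottle','wrench']: 
    pass
print('ring',atz(D,(220+327/3.3,130+270/3.3),232).round())
E
```

```text
fl [485. 146.  72.]
fr [ 583. -282.   72.]
br [ 825. -224.   72.]
knob [543. -63. 145.] wrench [372. -27.  -0.] [478. -17.   0.]
ring [ 644. -113.  232.]
```

The crop confirms the knob: a black cylinder at crop (205,290), which is pixel (282,218) in the side view. The dark hole blocks sit at crop (205,240) on the microscope side and at (248,345) and (265,383) on the other. The base edges give a rig yaw of about 13°.

```bash
cat >> h.py <<'E'
YAW=np.radians(13.1)
RZ=R.from_euler('z',YAW).as_matrix()
OUT=RZ@np.array([-.469,0,.883]); RY=RZ@np.array([0,1.,0])
def Rt(): z=-OUT/np.linalg.norm(OUT); return np.column_stack([np.cross(RY,z),RY,z])
def delta(s,pos):
    r=R.from_matrix(Rt()@R.from_rotvec(s['eef_rot']).as_matrix().T).as_rotvec()/2
    print('turn',r.round(4),'shift',((np.array(pos)-s['tool_pos'])/500).round(4))
E
python3 - <<'E'
from h import *
s=arm.observe(); k=np.array([543,-64,145])
print(s['time_s'],OUT,RY)
delta(s,[440,280,320]); delta(s,k+OUT*90)
print(k+OUT*90)
E
```

```text
0.9 [-0.45679473 -0.10629946  0.883     ] [-0.22665131  0.97397597  0.        ]
turn [-0.0033 -0.2465  0.2368] shift [ 0.5398 -0.7465  0.1773]
turn [-0.0033 -0.2465  0.2368] shift [ 0.6636 -1.4536 -0.0138]
[501.88847442 -73.56695169 224.47      ]
```

Emit:
servo_tool(motion=[0,-0.1,0.1,0.18,-0.25,0.06,1,0,-0.2465,0.2368,0.54,-0.7465,0.18,1,0,-0.2465,0.2368,0.54,-0.7465,0.18,1,0,-0.2465,0.2368,0.54,-0.7465,0.18,1,0,-0.2465,0.2368,0.54,-0.7465,0.18,1,0,-0.2465,0.2368,0.54,-0.7465,0.18,1,0,-0.2465,0.2368,0.54,-0.7465,0.18,1,0,-0.2465,0.2368,0.54,-0.7465,0.18,1,0,-0.2465,0.2368,0.54,-0.7465,0.18,1,0,-0.2465,0.2368,0.54,-0.7465,0.18,1], newtons=60)

```text
time_s: 1.73
tool_pos: [410.4, 320.0, 312.0]
eef_rot: [-0.303, 2.638, 0.086]
force: [0.4, 0.5, -0.3]
opening: 85.5
grip_force: 0.0
```

```bash
python3 - <<'E'
from h import *
s=arm.observe(); k=np.array([543,-64,145])
print(s['time_s'],s['tool_pos'],s['qpos']); delta(s,k+OUT*90)
E
```

```text
1.7333 [410.41168832 320.02591837 311.99611256] [-1.11905477 -0.05844463  0.19233291  2.09183847  0.45649129  0.7682029
  0.59758221]
turn [-0.0035 -0.0005 -0.0009] shift [ 0.183  -0.7872 -0.1751]
```

Emit:
servo_tool(motion=[0,0,0,0.02,-0.08,0,1,0,0,0,0.05,-0.3,-0.04,1,0,0,0,0.06,-0.4,-0.05,1,0,0,0,0.08,-0.5,-0.06,1,0,0,0,0.1,-0.6,-0.08,1,0,0,0,0.11,-0.7,-0.1,1,0,0,0,0.12,-0.7,-0.16,1,0,0,0,0.12,-0.7,-0.18,1,0,0,0,0.12,-0.7,-0.18,1,0,0,0,0.12,-0.7,-0.18,1])

```text
time_s: 2.57
tool_pos: [468.0, -37.6, 218.0]
eef_rot: [-0.278, 2.647, 0.082]
force: [-0.3, 1.2, 0.8]
opening: 85.3
grip_force: 0.0
```

```bash
python3 - <<'E'
from h import *
s=arm.observe(); k=np.array([543,-64,145])
print(s['time_s'],s['tool_pos'],s['qpos'],s['force']); delta(s,k+OUT*60)
im=vision.camera('wrist'); cv2.imwrite('pics/w1.png',im[:,:,::-1])
C=cam('wrist',s); print('pred',proj(C,k),proj(C,k+OUT*13.5))
for q in ['knob','seat','dish_mid']: print(q,[(round(d['score'],2),np.round(d['position'])) for d in landmark_of('wrist',q)][:3])
E
```

```text
2.5667 [468.04167302 -37.59452959 217.95775966] [-1.11893576 -0.23999666  1.09189011  2.35415313  0.24137077  0.43518832
  1.59732247] [-0.27795573  1.22447404  0.79531422]
turn [-0.004  -0.0039  0.0084] shift [ 0.0951 -0.0656 -0.04  ]
pred [257.8 236. ] [254.7 243.7]
knob [(0.72, array([262., 236.]))]
seat []
dish_mid [(0.9, array([188.,  48.])), (0.78, array([81., 59.])), (0.57, array([276., 287.]))]
```

View pics/w1.png

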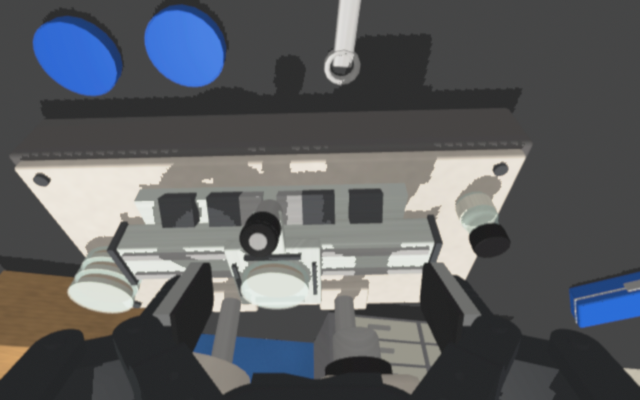

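The wrist view shows the knob at (262,236) with the seated dish just below it at (276,287). The stack is at left and the jar at right. There are dark blocks on each side, at (178,208) and (225,208) and at (318,205) and (366,206). The prediction for the knob was 4 px off.

```bash
python3 - <<'E'
from h import *
s=arm.observe(); C=cam('wrist',s); D=cam('side')
a=atz(C,(18,160),72);b=atz(C,(526,148),72); d=b-a; print(a,b,np.degrees(np.arctan2(-d[0],d[1])))
k=tri([(C,(262,236)),(D,(282,218))]); print(k, atz(C,(262,236),145))
for n,u in dict(b1=(178,208),b2=(225,208),b3=(318,205),b4=(366,206)).items():
    p=atz(C,u,110); print(n,((p-k)@RY).round(1))
print(s['tool_pos'])
k=np.array([542.5,-62,145]); delta(s,k+OUT*40); delta(s,k-OUT*14)
E
```

```text
[ 587.08407821 -259.95148301   72.        ] [477.25344491 157.30473334  72.        ] 14.746948740009875
[545.8827559  -54.05280666 143.45175674] [551.3479379  -47.99450194 145.        ]
b1 -68.6
b2 -30.0
b3 46.6
b4 86.1
[470.11948789 -26.27710814 221.99271919]
turn [-0.0032 -0.0001 -0.0023] shift [ 0.1082 -0.0799 -0.0833]
turn [-0.0032 -0.0001 -0.0023] shift [ 0.1576 -0.0685 -0.1787]
```

```bash
python3 - <<'E'
from h import *
s=arm.observe(); o=dict(tool_pos=[468.04,-37.59,217.96],eef_rot=[-0.278,2.647,0.082])
C=cam('wrist',o); D=cam('side')
a=atz(C,(18,160),72);b=atz(C,(526,148),72); d=b-a; print(a,b,np.degrees(np.arctan2(-d[0],d[1])))
k=tri([(C,(262,236)),(D,(282,218))]); print(k, atz(C,(262,236),145))
for n,u in dict(b1=(178,208),b2=(225,208),b3=(318,205),b4=(366,206)).items():
    p=atz(C,u,110); print(n,((p-k)@RY).round(1))
print(s['tool_pos'],s['qd'])
E
```

```text
[ 573.50981311 -268.86650092   72.        ] [475.82511656 142.7787223   72.        ] 13.349539987839568
[543.42851897 -61.59072961 143.56004153] [542.36506072 -61.04834064 145.        ]
b1 -70.9
b2 -33.3
b3 41.6
b4 80.2
[470.11948789 -26.27710814 221.99271919] [ 0.00785154  0.00231225 -0.0433751  -0.00254997 -0.00016917 -0.00191378
  0.00446363]
```

Emit:
servo_tool(motion=[0,0,0,0.03,-0.05,0,1,0,0,0,0.07,-0.08,-0.02,1,0,0,0,0.09,-0.08,-0.05,1,0,0,0,0.108,-0.079,-0.083,1,0,0,0,0.108,-0.079,-0.083,1,0,0,0,0.108,-0.079,-0.083,1,0,0,0,0.108,-0.079,-0.083,1,0,0,0,0.108,-0.079,-0.083,1,0,0,0,0.108,-0.079,-0.083,1])

```text
time_s: 3.52
tool_pos: [524.0, -66.2, 177.9]
eef_rot: [-0.306, 2.642, 0.086]
force: [-0.6, 0.1, -0.2]
opening: 85.5
grip_force: 0.0
```

```bash
python3 - <<'E'
from h import *
s=arm.observe(); k=np.array([543,-61.5,144.5]); C=cam('wrist',s)
im=vision.camera('wrist'); cv2.imwrite('pics/w2.png',im[:,:,::-1])
print(s['time_s'],s['tool_pos'],s['force'],'pred',proj(C,k),proj(C,k+OUT*13.5),proj(C,k-OUT*13.5))
for q in ['knob']: print(q,[(round(d['score'],2),np.round(d['position'])) for d in landmark_of('wrist',q)][:3])
s=arm.observe();print(s['tool_pos']); delta(s,k-OUT*16)
E
```

```text
3.5167 [523.99396003 -66.19432364 177.91294521] [-0.64324377  0.10924172 -0.19210417] pred [316.2 235.7] [316.4 246. ] [316.1 226.6]
knob [(0.63, array([316., 233.]))]
[523.85972653 -66.49181775 179.54109077]
turn [-0.0032 -0.0012 -0.0017] shift [ 0.0529  0.0134 -0.0983]
```

View pics/w2.png

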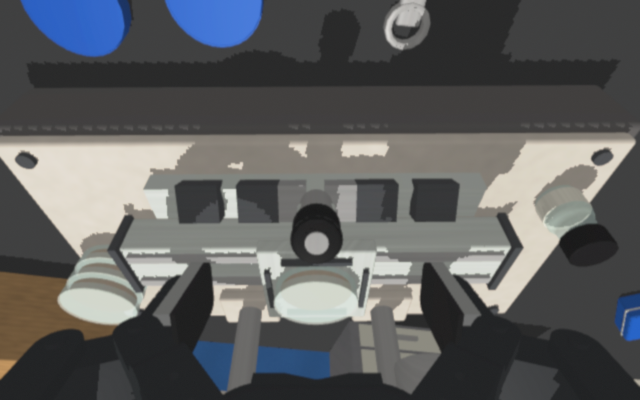

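The second wrist view shows the knob centred between the fingers at (316,233), matching the prediction. I'll descend along the axis and grip.

Emit:
servo_tool(motion=[0,0,0,0.013,0.003,-0.025,1,0,0,0,0.026,0.006,-0.05,1,0,0,0,0.04,0.01,-0.075,1,0,0,0,0.053,0.013,-0.098,1,0,0,0,0.053,0.013,-0.098,1,0,0,0,0.053,0.013,-0.098,0,0,0,0,0.053,0.013,-0.098,-1,0,0,0,0.053,0.013,-0.098,-1,0,0,0,0.053,0.013,-0.098,-1,0,0,0,0.053,0.013,-0.098,-1], newtons=60)

```text
time_s: 4.45
tool_pos: [550.3, -60.5, 131.5]
eef_rot: [-0.304, 2.638, 0.084]
force: [-4.2, 4.6, 6.1]
opening: 25.7
grip_force: 7.4
```

Emit:
servo_tool(motion=[0,0,0,0,0,0,-1,0,0,0,0,0,0,-1,0,0,0,0,0,0,-1])

```text
time_s: 4.7
tool_pos: [550.4, -60.8, 131.7]
eef_rot: [-0.304, 2.637, 0.084]
force: [-3.8, 0.4, 5.9]
opening: 24.2
grip_force: 58.4
```

Emit:
servo_tool(motion=[0,0,0,-0.003,-0.0007,0.006,-1,0,0,0,-0.006,-0.0014,0.012,-1,0,0,0,-0.009,-0.002,0.018,-1,0,0,0,-0.0128,-0.003,0.0247,-1,0,0,0,-0.0128,-0.003,0.0247,-1,0,0,0,-0.0128,-0.003,0.0247,-1])

```text
time_s: 5.2
tool_pos: [544.4, -62.1, 143.1]
eef_rot: [-0.304, 2.638, 0.083]
force: [8.5, 1.2, -10.9]
opening: 24.2
grip_force: 59.4
```

Emit:
servo_tool(motion=[0,0,0,-0.001,0.004,0,-1,0,0,0,-0.003,0.0127,0,-1,0,0,0,-0.0055,0.023,0,-1,0,0,0,-0.0085,0.036,0,-1,0,0,0,-0.0115,0.0485,0,-1,0,0,0,-0.0145,0.061,0,-1,0,0,0,-0.0172,0.0725,0,-1,0,0,0,-0.0193,0.0815,0,-1,0,0,0,-0.0208,0.0876,0,-1,0,0,0,-0.0208,0.0876,0,-1])

```text
time_s: 6.03
tool_pos: [533.9, -17.9, 142.9]
eef_rot: [-0.305, 2.638, 0.084]
force: [8.4, 2.6, -9.6]
opening: 24.2
grip_force: 59.6
```

Emit:
servo_tool(motion=[0,0,0,0.002,0.0005,-0.004,-1,0,0,0,0.0037,0.0009,-0.0071,-1,0,0,0,0.0037,0.0009,-0.0071,-1,0,0,0,0.0037,0.0009,-0.0071,-0.3,0,0,0,0.0037,0.0009,-0.0071,-0.3,0,0,0,0.0037,0.0009,-0.0071,-0.3,0,0,0,0.006,0.0014,-0.011,-0.3,0,0,0,0.0078,0.0018,-0.015,-0.3,0,0,0,0.0078,0.0018,-0.015,-0.3])

```text
time_s: 6.78
tool_pos: [537.3, -18.0, 135.3]
eef_rot: [-0.303, 2.639, 0.084]
force: [-0.4, -0.6, 0.4]
opening: 30.0
grip_force: 0.0
```

Emit:
servo_tool(motion=[0,0,0,-0.0007,0.0029,0,-0.3,0,0,0,-0.0014,0.0058,0,-0.3,0,0,0,-0.0021,0.0088,0,-0.3,0,0,0,-0.0028,0.0117,0,-0.3,0,0,0,-0.0035,0.0146,0,-0.3,0,0,0,-0.0042,0.0175,0,-0.3,0,0,0,-0.0048,0.0204,0,-0.3,0,0,0,-0.0055,0.0234,0,-0.3])

```text
time_s: 7.45
tool_pos: [535.1, -8.4, 135.6]
eef_rot: [-0.298, 2.638, 0.08]
force: [2.3, -4.2, -3.8]
opening: 29.7
grip_force: 2.8
```

Emit:
servo_tool(motion=[0,0,0,-0.0007,0.0029,0,-0.3,0,0,0,-0.0014,0.0058,0,-0.3,0,0,0,-0.0021,0.0088,0,-0.3,0,0,0,-0.0028,0.0117,0,-0.3])

```text
time_s: 7.78
tool_pos: [533.1, -0.5, 135.5]
eef_rot: [-0.302, 2.639, 0.084]
force: [0.0, -0.0, -0.2]
opening: 29.7
grip_force: 0.0
```

Emit:
servo_tool(motion=[0,0,0,-0.0007,0.0029,0,-0.3,0,0,0,-0.0014,0.0058,0,-0.3,0,0,0,-0.0021,0.0088,0,-0.3,0,0,0,-0.0028,0.0117,0,-0.3])

```text
time_s: 8.12
tool_pos: [532.3, 3.5, 135.6]
eef_rot: [-0.299, 2.638, 0.079]
force: [2.4, -7.8, -4.6]
opening: 29.7
grip_force: 4.4
```

Emit:
servo_tool(motion=[0,0,0,-0.0007,0.0029,0,-0.3,0,0,0,-0.0014,0.0058,0,-0.3])

```text
time_s: 8.28
tool_pos: [532.2, 3.9, 135.6]
eef_rot: [-0.295, 2.637, 0.075]
force: [6.6, -15.4, -7.6]
opening: 30.1
grip_force: 7.8
```

Emit:
servo_tool(motion=[0,0,0,0.0007,-0.003,0,-0.3,0,0,0,0.0014,-0.006,0,-0.3,0,0,0,0.0021,-0.009,0,-0.3,0,0,0,0.0021,-0.009,0,-0.3])

```text
time_s: 8.62
tool_pos: [532.3, 3.2, 135.6]
eef_rot: [-0.302, 2.639, 0.083]
force: [-0.5, -5.0, -0.8]
opening: 29.7
grip_force: 2.2
```

```bash
python3 - <<'E'
from h import *
s=arm.observe(); C=cam('wrist',s); D=cam('side')
iw=vision.camera('wrist'); i2=vision.camera('side')
k0=np.array([543,-61.5,144.5])
for t in (62,64,66):
  for o in (0,8): 
    k=k0+RY*t+OUT*o; print(t,o,'w',proj(C,k),proj(C,k+OUT*13.5),'side',proj(D,k))
print(s['tool_pos'],s['force'],[(round(d['score'],2),np.round(d['position'],1)) for c in ('wrist','side') for d in landmark_of(c,'knob')])
a=iw[:,:,::-1]; cv2.imwrite('pics/w3.png',cv2.resize(a[140:360,180:480],None,fx=2.6,fy=2.6))
E
```

```text
62 0 w [308.1 278.8] [307.5 296.9] side [275.1 201.2]
62 8 w [307.7 289.1] [307.  309.3] side [273.7 200.2]
64 0 w [312.9 278.7] [312.7 296.8] side [274.9 200.7]
64 8 w [312.8 289.1] [312.6 309.3] side [273.5 199.7]
66 0 w [317.7 278.7] [318.  296.8] side [274.6 200.2]
66 8 w [317.8 289. ] [318.2 309.2] side [273.3 199.2]
[532.28382946   3.22805162 135.62700689] [-0.54038509 -4.95060785 -0.82657539] [(0.72, array([312.3, 276.1])), (0.45, array([272.7, 203.6]))]
```

View pics/w3.png

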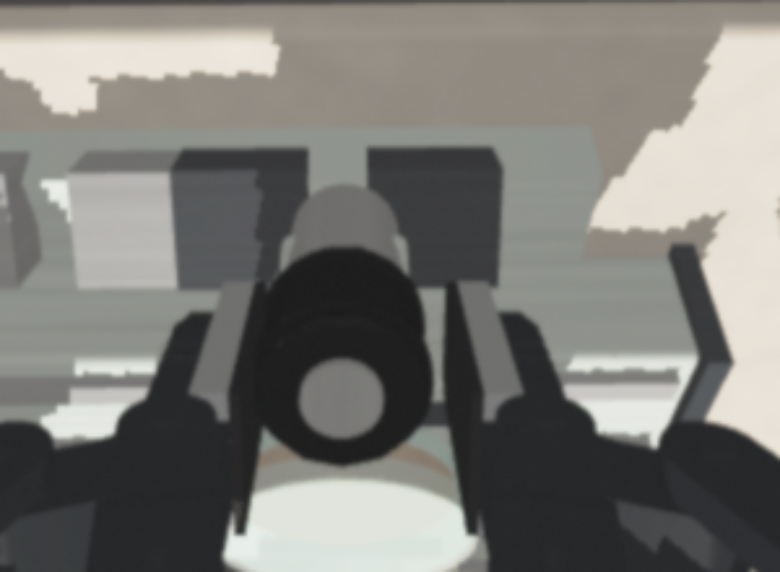

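The knob centre is at (312,276), within 3 px of the "home" prediction and 13 px from the "on the bar" one. It sits in the gap between the two dark blocks. I'll back off, open, check once and retreat along the axis.

Emit:
servo_tool(motion=[0,0,0,0.0005,-0.002,0,-0.3,0,0,0,0.0012,-0.005,0,-0.3,0,0,0,0.0012,-0.005,0,-0.3,0,0,0,0.0012,-0.005,0,-0.3])

```text
time_s: 9.15
tool_pos: [532.7, 2.6, 135.6]
eef_rot: [-0.305, 2.639, 0.086]
force: [0.3, -0.4, 0.2]
opening: 29.8
grip_force: 0.0
```

Emit:
servo_tool(motion=[0,0,0,0.001,-0.004,0,-0.3,0,0,0,0.002,-0.008,0,-0.3,0,0,0,0.003,-0.012,0,-0.3,0,0,0,0.0037,-0.016,0,-0.3,0,0,0,0.0045,-0.019,0,-0.3,0,0,0,0.0045,-0.019,0,-0.3])

```text
time_s: 9.65
tool_pos: [534.3, -4.4, 135.4]
eef_rot: [-0.309, 2.64, 0.092]
force: [-1.6, 8.4, 1.5]
opening: 29.5
grip_force: 4.1
```

Emit:
servo_tool(motion=[0,0,0,-0.0015,0.006,0,-0.3,0,0,0,-0.0015,0.006,0,-0.3,0,0,0,-0.0015,0.006,0,0.2,0,0,0,-0.0015,0.006,0,0.2,0,0,0,-0.0015,0.006,0,0.2,0,0,0,-0.02,0.002,0.035,0.2,0,0,0,-0.045,-0.004,0.085,0.2,0,0,0,-0.07,-0.01,0.135,0.2,0,0,0,-0.0925,-0.015,0.177,0.2,0,0,0,-0.0925,-0.015,0.177,0.2])

```text
time_s: 10.48
tool_pos: [489.5, -16.7, 228.1]
eef_rot: [-0.3, 2.631, 0.085]
force: [0.4, 0.1, 0.3]
opening: 51.2
grip_force: 0.0
```

```bash
python3 - <<'E'
from h import *
import time
for _ in range(4): vision.camera('scene')
s=arm.observe(); C=cam('wrist',s); iw=vision.camera('wrist'); cv2.imwrite('pics/w4.png',iw[:,:,::-1])
k=np.array([543,-61.5,144.5])+RY*64; print(s['time_s'],s['tool_pos'],s['force'],proj(C,k),proj(C,k+OUT*8),[np.round(d['position'],1) for d in landmark_of('wrist','knob')])
E
```

```text
10.6833 [488.50848845 -15.62403927 223.20723351] [-0.88669121  0.69725071 -0.2537039 ] [325.8 205.1] [326.1 208.9] [array([319.8, 203.8])]
```

View pics/w4.png

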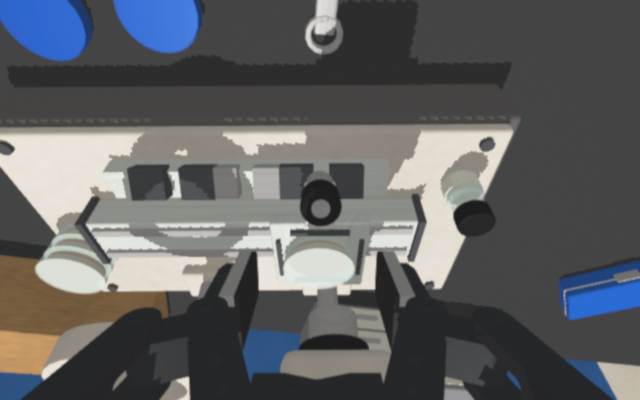

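The last view shows the knob home at (320,204), in the gap between the dark blocks on the microscope side. The dish is seated at (319,262) under the lens, and the jar, stack and wrench are where they were.

```bash
python3 -c "
from bench import arm
print(arm.job_done())"
```

```text
the job is handed in; nothing more can be done
None
```

The carriage now sits about 64 mm along at the hole under the camera microscope, with the plunger home, held against a push from either side, and the dish still in its seat; the job is handed in, at about 11 s of the 40 s allowed.

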